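# Function check of a thermometer probe in its check cup

## Task

Take the probe thermometer off its fork stand and dip its tip into the small steel check cup on the square base, pressing the sprung plate at the bottom well down with the tip and holding it down for about a second. Then lift it out and hang it back upright on the fork stand, its collar resting on both prongs, and leave everything else where it stands.

Things in the scene. Friction and masses are not known exactly. Their poses are not given: they have to be found in the camera images.
- probe_grip (a point): the loose probe thermometer (about 90 g), hanging upright on the fork stand: centre of its white handle, a rounded block 30 (x) by 24 (y) by 70 mm (z, up the probe). Under the handle a round grey collar 40 mm across, 6 mm thick, and under that a steel stem 7 mm thick, 85 mm long. The collar's underside is 41 mm below this point, the tip 126 mm below
- probe_collar (a point): centre of the underside of the probe's collar, 85 mm above the tip; same axes as probe_grip
- probe_tip (a point): the tip, at the end of the stem; its z axis points from the tip up the probe to the handle
- stand_seat (a point): the fixed fork stand: two level aluminium prongs (18 mm wide, 6 mm thick, 18 mm slot between them), nothing higher; base 120 x 100 x 12 mm. This point is on the slot's centre line at the prongs' upper face (110 mm above the table), where the collar's middle belongs. x points along the slot to its closed end, 35 mm away; the other end, 35 mm away, and the top and bottom are open
- check: the check cup, fixed: an open steel cup on a square dark base of 90 x 90 x 10 mm; outside diameter 60 mm, wall 3 mm, rim 65 mm above the table; origin on the cup's axis at table height, z up
- check_mouth (a point): centre of the check cup's mouth, at the height of the rim (65 mm above the table)
- plate_top (a point): centre of the upper face of the round sprung plate (49 mm across) at the bottom of the check cup; at rest it lies 37 mm below the rim, 28 mm above the table. It moves down with the plate
- plate (a joint): how far the sprung plate is pressed down, m: 0 at rest to 0.010 at its stop; it takes 1 N to start and 3.5 N at the stop and springs back when let go
- beaker: a loose open glass beaker, 72 mm across, 85 mm tall, empty, no base plate; origin at the centre of its underside. A bystander
- dish: a loose shallow steel bowl, 90 mm across, 30 mm tall; origin at the centre of its underside. A bystander
- bottle_a: a loose capped milk bottle, 78 mm across, 165 mm tall; origin at the centre of its underside. A bystander
- bottle_b: another loose milk bottle, the same as bottle_a. A bystander
- jar: a loose closed jar, 60 mm across, 70 mm tall; origin at the centre of its underside. A bystander
- bottle_cap: a loose bottle cap, 45 mm across, 26 mm tall; origin at the centre of its underside. A bystander
Things that resemble listed ones, but are neither listed nor needed, are in the scene too. Of the things that look like the part that bears probe_grip, the smallest one is meant.

How it is judged (in metres and radians):
On the way, in this order (a step that is already met when the one before it is completed fails the run):
1. the probe's tip is in the check cup, on the sprung plate, and has pressed it down by more than 4 mm for 0.4 s (value of joint plate above 0.004 m and horizontal distance between probe_tip and plate_top below 0.026 m and z of probe_tip in the frame of plate_top between -0.004 and 0.004 m), for 0.4 s.
2. the tip is lifted clear of the cup, above the rim (z of probe_tip in the frame of check_mouth above 0.003 m), for 0.1 s.
At the end, for the whole second after the job is handed in: The probe hangs upright (within 0.10 rad) on the fork stand, its collar's underside within 4 mm of the prongs' upper face and within 30 mm of the seat point sideways; the check cup's plate is back up (within 2 mm); every bystander is within 30 mm of where it started (horizontal distance between probe_collar and stand_seat below 0.03 m and z of probe_collar in the frame of stand_seat between -0.004 and 0.004 m and angle between probe_tip's own z axis and vertical below 0.1 rad and value of joint plate below 0.002 m and distance of each of beaker, dish, bottle_a, bottle_b, jar, bottle_cap from where it was at the start of the episode below 0.03 m); the robot touches nothing.
It fails at once if a bystander is shoved or knocked away (moved by more than 30 mm) (distance of any of beaker, dish, bottle_a, bottle_b, jar, bottle_cap from where it was at the start of the episode above 0.03 m).
It also fails if it takes over 58 s, if anything falls off the work surface, if the arm or the gripper's body presses on something with over 40 N, if the wrist force passes 120 N, or if a joint passes its speed limit or range.

## Robot

A 7-joint arm with a two-finger parallel gripper is mounted at the origin on the work surface. World frame = base frame: x ahead of the robot, y to its left, z up, the work surface at z = 0. Lengths are in mm, angles in rad, forces in N, time in s.
With the tool pointing down it reaches from about 400 to 875 mm from the base axis. Payload 4.4 kg.
Tool frame: the origin (TCP) lies at the very end of the fingers, on their centre line; the grasp point (between the pads) lies 19 mm behind it (ctrl.grasp_offset is the distance from the TCP to the grasp point, in mm); z points along the fingers, y is the line along which they close (so a half turn about z gives the same grasp; the last joint's range is limited). The gripper opens to 85 mm and grips with 20 to 120 N. Pads are 22 mm wide; open, the fingers measure 114 mm over their backs; the gripper's body (76 mm by 85 mm) begins 54 mm behind the grasp point. The pads swing forward as they close: fully open they stand 13 mm farther back than shut.
Start: joints at [-1.401, 0.628, 0.038, 1.517, -0.027, 0.996, -0.02], TCP at [151.828, 632.033, 231.313] pointing down, gripper open.
Joint ranges: [-3.06, 3.06], [-0.37, 2.12], [-1.25, 1.32], [0.18, 2.47], [-1.1, 4.24], [0.23, 1.98], [-2.94, 2.94]. Speed limits (rad/s): [2.57, 2.57, 3.14, 3.14, 3.14, 3.14, 3.14].

## Interface

Orientations are given as [roll, pitch, yaw] about the fixed x, y, z axes, in that order (R = Rz(yaw) Ry(pitch) Rx(roll)).
In Python, from cell import status, cams, ctrl gives the robot as it stands.
- The arm moves only by the tool move_arm, never from a script. Its argument "plan" is a list of rows, each a list of 3 entries, a list of its own where there are three numbers: the shift along the world's x, y, z in mm, then the turn, a rotation vector about the world's x, y, z in degrees, then the opening, from 0 (shut) to 1 (fully open). In form: [[[x, y, z], [wx, wy, wz], gripper], ...]. A call has 1 to 10 rows; each row shifts and turns the commanded pose from where the row before left it; what a row does not reach is not made up. A row lasts 1/8 s, in which the tool goes at most 62.5 mm and 10.7 degrees, less where a joint would pass 70% of its speed; a pose out of reach is approached as far as the arm can. A call with a gripper value outside its range is refused whole. The fingers move at their own pace and stop on an object; the grip force is fixed at half the most. Time passes only in rows, so rows that do not move let the fingers close. It gives the time, the measured TCP pose, the force, the opening and the grip force at its end, in the units of the state.
- status.read_state(): the state, without advancing time (a new reading comes with each control period).
- cams.get_image(name): name is "scene" or "top" or "wrist"; returns the picture (400x640x3 uint8, blue, green, red); there is no depth.
- cams.camera_params(name): a dict with "K" (3x3 intrinsics, pixels), "pose" (4x4, takes a point from camera to world coordinates); the wrist camera has in their place "tool_from_camera" (4x4, takes a point from camera to tool coordinates, whose origin is the TCP and whose axes are the flange's). Camera axes: x right, y down, z forward; pixel columns grow to the right and rows downward; lengths in mm; the calibration is good to about 2 mm. The wrist camera is an equidistant fisheye: a pixel r from the principal point sees the ray r / f radians off the axis. A picture is of the moment at which its call begins: read the wrist's pose just before it. camera_params takes no time and is no camera call.
- ctrl.finish_job(): hands the job in; it is judged then, once.
The state is a dict: "clock": time; "qpos": joint angles; "qd": joint speeds; "tau": joint torques, N m; "eef_pos": TCP position; "tool_rot": TCP orientation; "force": force on the tool from outside, world axes, zero at the start; "torque": the same for the moment, N m; "width": finger opening in mm; "gripper_force": force on a finger pad.
Only numpy, scipy, OpenCV 4.12 (cv2) and the standard library are available. Lean on these libraries where they do the work, as an engineer would, in place of code of your own. Each camera call takes 0.05 s, during which the arm holds its last target. There are 200 camera calls.

## Working session

There is one attempt and no reset: what is moved stays moved. The work goes in short steps, Python scripts to look and compute and a tool call to move; the robot and the scene stay as the last step left them, time stands still between calls to the robot, and variables do not carry over. Pictures are saved under pics/ and viewed, at most 10 in all, crops included, and the job is handed in when it is done.

Besides the shell and the picture viewer there is one more tool, called after "Call:" by a JSON object that holds its "op" and its "data", one argument or row to a line. move_arm: Moves the arm, as the interface text tells. Its arguments: {"type":"object","properties":{"plan":{"type":"array","items":{"type":"array"}}},"required":["plan"]}

```bash
mkdir -p pics
python3 - <<'E'
from cell import status, cams, ctrl
import cv2
for n in ("scene","top"):
    im=cams.get_image(n); cv2.imwrite(f"pics/{n}0.png",im)
    p=cams.camera_params(n); print(n,p["K"],p["pose"])
print(cams.camera_params("wrist")); print(status.read_state())
E
```

```text
scene [[489.47859316   0.         324.67551224]
 [  0.         489.47859316 202.91611987]
 [  0.           0.           1.        ]] [[ 2.85721838e-01  6.08614292e-01 -7.40237580e-01  1.41280003e+03]
 [ 9.58177555e-01 -1.94400478e-01  2.10010065e-01 -2.58322264e+02]
 [-1.60874125e-02 -7.69283496e-01 -6.38705016e-01  8.56694913e+02]
 [ 0.00000000e+00  0.00000000e+00  0.00000000e+00  1.00000000e+00]]
top [[423.74924376   0.         315.00626903]
 [  0.         423.74924376 200.98950966]
 [  0.           0.           1.        ]] [[-8.63555937e-03 -9.96889092e-01  7.83426179e-02  4.65100416e+02]
 [-9.99895432e-01  9.51725417e-03  1.08879500e-02 -1.45220867e+01]
 [-1.15996852e-02 -7.82404022e-02 -9.96867036e-01  1.07345490e+03]
 [ 0.00000000e+00  0.00000000e+00  0.00000000e+00  1.00000000e+00]]
{'K': array([[309.70691629,   0.        , 317.27448774],
       [  0.        , 309.70691629, 198.40194519],
       [  0.        ,   0.        ,   1.        ]]), 'tool_from_camera': array([[-7.60157405e-04, -9.45371107e-01, -3.25995233e-01,
         8.40492615e+01],
       [ 9.99999702e-01, -7.6174
[... 236 characters left out ...]
.1, 'qpos': array([-1.40082801,  0.6292084 ,  0.03844353,  1.51822535, -0.02697362,
        0.99630114, -0.01996285]), 'qd': array([-6.62581578e-05, -1.36318422e-03,  3.21896431e-04, -3.19454867e-03,
        5.07061397e-04,  4.16566806e-04,  1.35487090e-03]), 'tau': array([ 4.50780193e-03, -5.64536369e+01,  1.23060454e+00, -1.93972743e+01,
        1.12584379e-02,  5.40744164e-03,  2.92682512e-05]), 'eef_pos': array([151.6849885 , 631.50628638, 230.5239794 ]), 'tool_rot': array([-3.13996866e+00,  3.41862003e-05,  2.90587784e+00]), 'force': array([-0.04971932, -0.69352768, -0.24886087]), 'torque': array([-0.00371617,  0.02939104, -0.0773588 ]), 'gripper_force': 0.0, 'width': 85.55029232518449}
```

View pics/scene0.png

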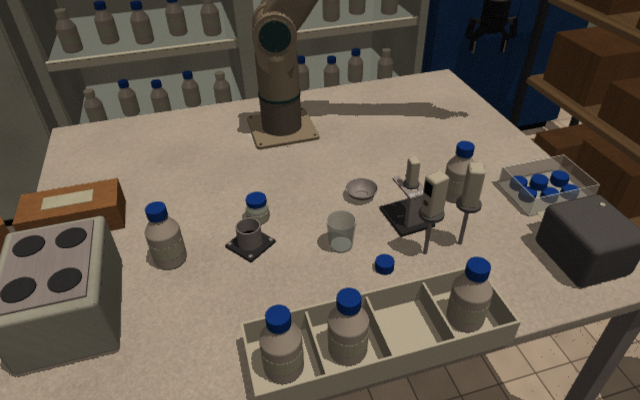

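View pics/top0.png

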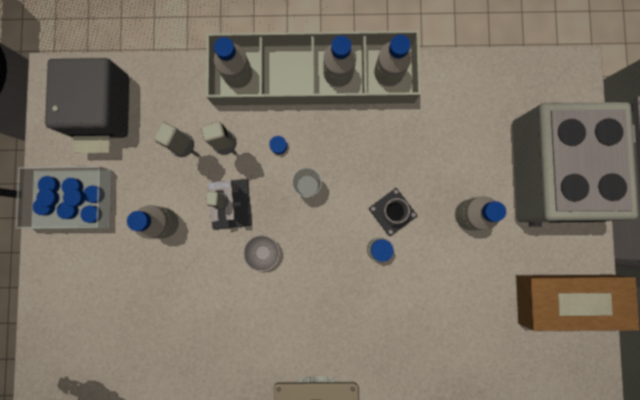

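The scene view shows three probe-like things: (413,172) on the fork stand at (405,205), (433,195) and (472,185), both larger and standing on their own stems. In the top view they are at (213,198), (218,135) and (172,138). The smallest is the one on the fork. The check cup is at scene (249,235), top (396,210). I'll check the choice in a close crop.

Run:
```python
import cv2,numpy as np
s=cv2.imread("pics/scene0.png")[140:260,370:500]; t=cv2.imread("pics/top0.png")[115:235,150:280]
im=np.hstack([cv2.resize(np.clip(a*1.6,0,255).astype(np.uint8),None,fx=3,fy=4.5,interpolation=cv2.INTER_CUBIC) if 0 else cv2.resize(np.clip(a*1.6,0,255).astype(np.uint8),(400,369),interpolation=cv2.INTER_CUBIC) for a in (s,t)])
cv2.imwrite("pics/crop1.png",im)
```

```text
(no output)
```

View pics/crop1.png

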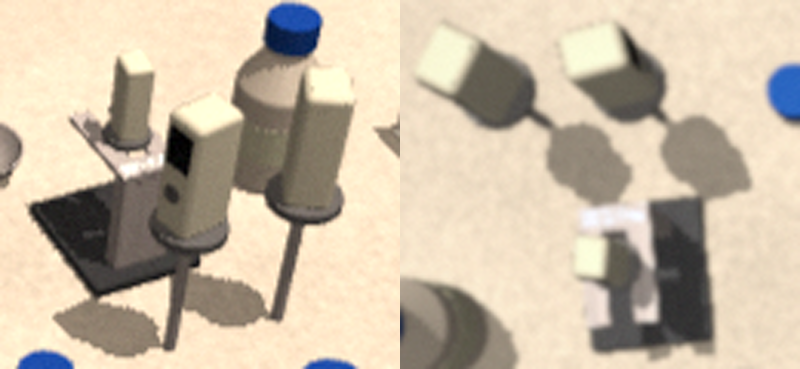

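The crop confirms it: the small probe hangs on the fork, with its handle top at about top (212,199). The two larger look-alikes stand apart at top (214,130) and (166,134). The slot runs roughly along x, with its closed end away from the robot. Next I'll compute positions.

```bash
cat > h.py <<'E'
import numpy as np,cv2
from cell import status,cams,ctrl
from scipy.spatial.transform import Rotation as R
def ray(n,px):
    p=cams.camera_params(n);d=np.linalg.inv(p["K"])@[*px,1.];T=p["pose"]
    d=T[:3,:3]@d;return T[:3,3],d/np.linalg.norm(d)
def onz(n,px,z):
    o,d=ray(n,px);return (o+d*(z-o[2])/d[2]).round(1)
def tri(a,b):
    o1,d1=ray("scene",a);o2,d2=ray("top",b)
    s=np.linalg.lstsq(np.c_[d1,-d2],o2-o1,rcond=None)[0]
    p,q=o1+s[0]*d1,o2+s[1]*d2;return ((p+q)/2).round(1),np.linalg.norm(p-q).round(1)
def wray(px,st):
    p=cams.camera_params("wrist");K=p["K"];v=np.array([px[0]-K[0,2],px[1]-K[1,2]])
    r=np.linalg.norm(v);th=r/K[0,0];d=np.r_[v/r*np.sin(th),np.cos(th)] if r else np.array([0,0,1.])
    Rt=R.from_euler("xyz",st["tool_rot"]).as_matrix();T=p["tool_from_camera"]
    return np.array(st["eef_pos"])+Rt@T[:3,3],Rt@T[:3,:3]@d
def wonz(px,st,z):
    o,d=wray(px,st);return (o+d*(z-o[2])/d[2]).round(1)
E
python3 - <<'E'
from h import *
def c2s(x,y):return (370+x*130/400,140+y*120/369)
def c2t(x,y):return (150+(x-400)*130/400,115+y*120/369)
print("probe top",onz("top",c2t(590,257),186),onz("scene",c2s(136,62),186),tri(c2s(136,62),c2t(590,257)))
print("big1",tri(c2s(205,115),c2t(594,48)),"big2",tri(c2s(328,78),c2t(448,58)))
print("big1 tip",onz("scene",c2s(170,348),0),"big2 tip",onz("scene",c2s(278,318),0))
print("prong corners",[onz("top",c2t(*q),110) for q in((582,208),(648,206),(658,322),(590,326))])
print("base corners",[onz("top",c2t(*q),12) for q in((652,200),(702,198),(714,344),(594,352))])
print("cup rim",onz("top",(397,210),65),"base",[onz("top",q,10) for q in((396,190),(417,213),(392,234),(370,210))])
print("bottle b cap",tri((465,150),(139,221)),"jar",onz("top",(382,250),70),"beaker",onz("top",(308,183),40),"dish",onz("top",(262,253),15),"cap",onz("top",(278,145),26),"bottle a",onz("top",(494,211),165))
im=cv2.imread("pics/top0.png")
E
```

```text
probe top [542.  212.8 186. ] [547.5 211.3 186. ] (array([542.4, 213.9, 182.1]), np.float64(0.3))
big1 (array([676.6, 200. , 229.2]), np.float64(1.1)) big2 (array([670.2, 296.1, 234.8]), np.float64(2.0))
big1 tip [677.2 201.4   0. ] big2 tip [672.6 298.6   0. ]
prong corners [array([585.4, 238.6, 110. ]), array([586.4, 189.3, 110. ]), array([499.8, 181.2, 110. ]), array([497.3, 231.7, 110. ])]
base corners [array([603.7, 206.7,  12. ]), array([604.9, 165.6,  12. ]), array([485. , 155.3,  12. ]), array([479.3, 253.3,  12. ])]
cup rim [ 521.  -198.3   65. ] base [array([ 574.5, -207. ,   10. ]), array([ 516.1, -258.1,   10. ]), array([ 464.2, -194.4,   10. ]), array([ 524.7, -140.7,   10. ])]
bottle b cap (array([497.4, 381.4, 148.6]), np.float64(0.7)) jar [ 426.9 -160.    70. ] beaker [590.8  13.6  40. ] dish [419.9 129.9  15. ] cap [689.2  88.5  26. ] bottle a [ 511.4 -386.8  165. ]
```

Call:
{"op": "move_arm", "data": {
  "plan": [
    [[38,-42,14],[0,0,1.8],1],
    [[38,-42,14],[0,0,1.8],1],
    [[38,-42,14],[0,0,1.8],1],
    [[38,-42,14],[0,0,1.8],1],
    [[38,-42,4],[0,0,1.8],1],
    [[38,-42,0],[0,0,1.8],1],
    [[38,-42,0],[0,0,1.8],1],
    [[38,-42,0],[0,0,1.8],1],
    [[38,-42,0],[0,0,1.8],1],
    [[38,-40,0],[0,0,1.8],1]
  ]
}}

```text
clock: 1.35
eef_pos: [532.6, 212.4, 291.0]
tool_rot: [-3.141, -0.001, -3.062]
force: [0.6, 0.5, 0.3]
width: 85.4
gripper_force: 0.0
```

Run:
```python
from h import *
s=status.read_state(); print(s["eef_pos"],s["tool_rot"],s["clock"])
im=cams.get_image("wrist");cv2.imwrite("pics/w1.png",im)
np.savez("w1.npz",eef_pos=s["eef_pos"],tool_rot=s["tool_rot"])
```

```text
[532.63871813 212.39584367 291.02988285] [-3.14149169e+00 -6.35947806e-04 -3.06233099e+00] 1.35
```

View pics/w1.png

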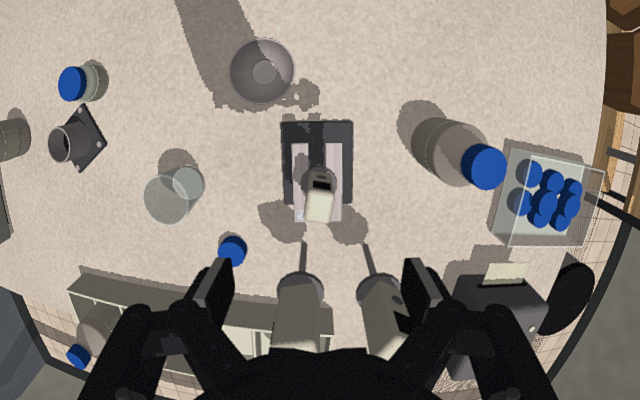

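Wrist view: the fork stand is at about (317,170), its prong ends at (300,215) and (333,215). The handle's display faces the robot at (321,185) and its top is at (319,207). I'll zoom in to get the top's corners.

Run:
```python
from h import *
im=cv2.imread("pics/w1.png")[110:235,265:370]
cv2.imwrite("pics/crop2.png",cv2.resize(np.clip(im*1.3,0,255).astype(np.uint8),None,fx=4.8,fy=4.8,interpolation=cv2.INTER_CUBIC))
```

```text
(no output)
```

View pics/crop2.png

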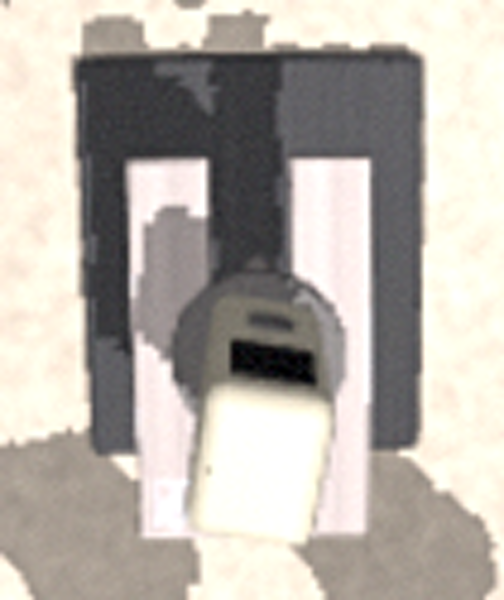

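Run:
```python
from h import *
s=np.load("w1.npz")
c=lambda x,y:(265+x/4.8,110+y/4.8)
P=[wonz(c(*q),s,186)for q in((212,385),(332,392),(305,542),(190,530))]; print("top",*P,np.mean(P,0))
print("edges yaw",[np.degrees(np.arctan2(*(a-b)[1::-1])) for a,b in((P[3],P[0]),(P[2],P[1]))])
Q=[wonz(c(*q),s,110)for q in((127,158),(210,158),(290,157),(370,157),(367,535),(142,537))];print("prongs",*Q)
print("collar ctr",wonz(c(258,355),s,116))
print("base",*[wonz(c(*q),s,12) for q in((77,55),(422,55))])
```

```text
top [527.3 204.8 186. ] [527.  225.9 186. ] [555.9 223.7 186. ] [555.1 202.7 186. ] [541.325 214.275 186.   ]
edges yaw [np.float64(-4.319894153650659), np.float64(-4.353220490631822)]
prongs [500.5 182.2 110. ] [499.2 200.4 110. ] [497.6 217.9 110. ] [496.1 235.4 110. ] [585.7 243.9 110. ] [590.4 190.6 110. ]
collar ctr [541.7 214.3 116. ]
base [487.3 159.1  12. ] [479.6 256.5  12. ]
```

Call:
{"op": "move_arm", "data": {
  "plan": [
    [[4.4,1,-10],[0,0,-4.5],1],
    [[4.4,0.9,-10],[0,0,-4.4],1],
    [[0,0,-30],[0,0,0],1],
    [[0,0,-30],[0,0,0],1],
    [[0,0,-30],[0,0,0],1],
    [[0,0,-25],[0,0,0],1],
    [[0,0,-22],[0,0,0],1],
    [[0,0,0],[0,0,0],1],
    [[0,0,0],[0,0,0],1]
  ]
}}

```text
clock: 2.52
eef_pos: [541.0, 216.2, 134.9]
tool_rot: [3.141, 0.001, 3.065]
force: [-0.6, 0.2, 0.6]
width: 85.4
gripper_force: 0.0
```

Call:
{"op": "move_arm", "data": {
  "plan": [
    [[0,-1.5,0],[0,0,0],0.6],
    [[0,0,0],[0,0,0],0.3],
    [[0,0,0],[0,0,0],0],
    [[0,0,0],[0,0,0],0],
    [[0,0,0],[0,0,0],0],
    [[0,0,0],[0,0,0],0],
    [[0,0,0],[0,0,0],0],
    [[0,0,0],[0,0,0],0]
  ]
}}

```text
clock: 3.52
eef_pos: [541.0, 214.6, 134.8]
tool_rot: [3.141, 0.001, 3.065]
force: [-1.0, -0.6, 6.1]
width: 23.4
gripper_force: 59.0
```

Call:
{"op": "move_arm", "data": {
  "plan": [
    [[0,0,15],[0,0,0],0],
    [[0,0,40],[0,0,0],0],
    [[0,0,40],[0,0,0],0],
    [[0,0,35],[0,0,0],0],
    [[0,0,0],[0,0,0],0],
    [[0,0,0],[0,0,0],0]
  ]
}}

```text
clock: 4.28
eef_pos: [539.9, 214.2, 263.9]
tool_rot: [-3.141, -0.001, 3.065]
force: [-1.0, -0.9, -2.0]
width: 23.4
gripper_force: 58.7
```

Call:
{"op": "move_arm", "data": {
  "plan": [
    [[-2,-30,0],[0,0,0],0],
    [[-2,-45,0],[0,0,0],0],
    [[-2,-50,0],[0,0,0],0],
    [[-2,-50,0],[0,0,0],0],
    [[-2,-50,0],[0,0,0],0],
    [[-2,-50,0],[0,0,0],0],
    [[-2,-50,0],[0,0,0],0],
    [[-2,-45,0],[0,0,0],0],
    [[-2,-30,0],[0,0,0],0],
    [[-2,-13,0],[0,0,0],0]
  ]
}}

```text
clock: 5.52
eef_pos: [519.2, -200.3, 262.9]
tool_rot: [3.142, -0.003, 3.062]
force: [0.7, 0.3, -1.2]
width: 23.3
gripper_force: 58.9
```

Run:
```python
from h import *
s=status.read_state(); print(s["eef_pos"],s["tool_rot"],s["clock"],s["force"],s["width"])
w=cams.get_image("wrist");np.savez("w2.npz",eef_pos=s["eef_pos"],tool_rot=s["tool_rot"])
a=cams.get_image("scene");cv2.imwrite("pics/s2f.png",a);cv2.imwrite("pics/w2f.png",w)
a=cv2.resize(a[110:270,170:330],(480,480)); w=w[60:300,200:440]
cv2.imwrite("pics/both2.png",np.hstack([cv2.resize(a,(400,400)),cv2.resize(w,(400,400))]))
```

```text
[ 519.24762608 -200.28469916  262.87749011] [ 3.14152803e+00 -3.08753720e-03  3.06169413e+00] 5.525 [ 0.66874654  0.32859632 -1.22722519] 23.302933514326604
```

View pics/both2.png

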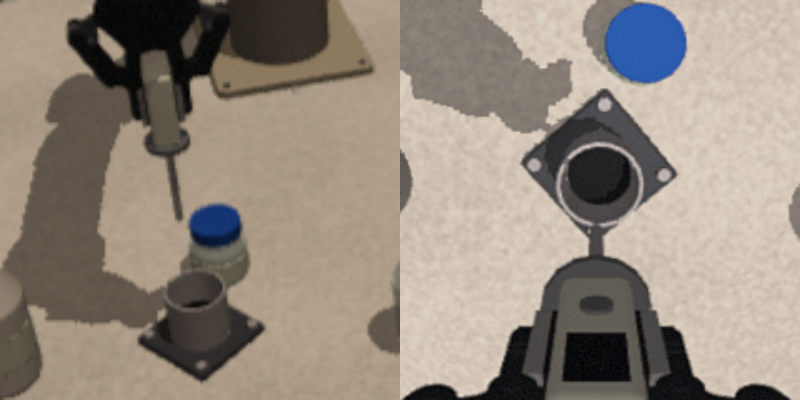

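Left (scene): the probe is held, its tip at crop (179,218), above the cup. Right (wrist): the rim's centre is at crop (600,184) and the tip at (595,228). I'll work out both positions.

Run:
```python
from h import *
s=np.load("w2.npz");c=lambda x,y:(200+(x-400)*.6,60+y*.6)
d=lambda x,y:(170+x*.4,110+y*.4)
print("rim w",wonz(c(600,184),s,65),"scene",onz("scene",d(197,290),65))
o1,d1=wray(c(595,228),s);o2,d2=ray("scene",d(179,218))
k=np.linalg.lstsq(np.c_[d1,-d2],o2-o1,rcond=None)[0];print("tip",o1+k[0]*d1,o2+k[1]*d2)
```

```text
rim w [ 518.8 -197.5   65. ] scene [ 523.  -196.7   65. ]
tip [ 520.39387802 -200.95936153  153.5272889 ] [ 520.28224948 -202.63397672  153.53635372]
```

Call:
{"op": "move_arm", "data": {
  "plan": [
    [[0.5,2,-20],[0,0,0],0],
    [[0,1.5,-30],[0,0,0],0],
    [[0,0,-30],[0,0,0],0],
    [[0,0,-20],[0,0,0],0],
    [[0,0,-15],[0,0,0],0],
    [[0,0,-5],[0,0,0],0],
    [[0,0,0],[0,0,0],0],
    [[0,0,0],[0,0,0],0]
  ]
}}

```text
clock: 6.62
eef_pos: [521.7, -195.2, 145.1]
tool_rot: [-3.141, 0.001, 3.065]
force: [-0.2, 0.5, -0.7]
width: 23.5
gripper_force: 58.9
```

Call:
{"op": "move_arm", "data": {
  "plan": [
    [[0,0,-4],[0,0,0],0],
    [[0,0,-4],[0,0,0],0],
    [[0,0,-3],[0,0,0],0],
    [[0,0,-2],[0,0,0],0],
    [[0,0,0],[0,0,0],0],
    [[0,0,0],[0,0,0],0]
  ]
}}

```text
clock: 7.38
eef_pos: [521.4, -195.2, 131.5]
tool_rot: [-3.141, 0.001, 3.065]
force: [0.4, -0.6, 1.7]
width: 23.2
gripper_force: 58.9
```

Call:
{"op": "move_arm", "data": {
  "plan": [
    [[0,0,-1],[0,0,0],0],
    [[0,0,-1],[0,0,0],0],
    [[0,0,0],[0,0,0],0],
    [[0,0,0],[0,0,0],0],
    [[0,0,0],[0,0,0],0],
    [[0,0,0],[0,0,0],0],
    [[0,0,0],[0,0,0],0],
    [[0,0,0],[0,0,0],0],
    [[0,0,0],[0,0,0],0],
    [[0,0,0],[0,0,0],0]
  ]
}}

```text
clock: 8.62
eef_pos: [521.2, -195.1, 129.4]
tool_rot: [-3.141, 0.0, 3.065]
force: [0.9, -1.4, 3.2]
width: 23.5
gripper_force: 59.0
```

Run:
```python
from h import *
f=[]
for i in range(6):
    f.append(status.read_state()["force"]); im=cams.get_image("scene")
print(np.mean(f,0),status.read_state()["eef_pos"]); 
o,d=ray("scene",(0,0));p=cams.camera_params("scene");T=np.linalg.inv(p["pose"])
```

```text
[ 0.9327031  -0.91169178  2.07003257] [ 521.23657659 -195.11064643  129.33750589]
```

Call:
{"op": "move_arm", "data": {
  "plan": [
    [[0,0,10],[0,0,0],0],
    [[0,0,25],[0,0,0],0],
    [[0,0,35],[0,0,0],0],
    [[0,0,40],[0,0,0],0],
    [[0,0,25],[0,0,0],0],
    [[0,0,0],[0,0,0],0],
    [[0,0,0],[0,0,0],0]
  ]
}}

```text
clock: 9.8
eef_pos: [520.0, -194.5, 263.3]
tool_rot: [3.141, -0.003, 3.065]
force: [1.2, -0.1, -1.0]
width: 23.6
gripper_force: 58.7
```

Call:
{"op": "move_arm", "data": {
  "plan": [
    [[1.6,25,0],[0,0,0],0],
    [[1.6,45,0],[0,0,0],0],
    [[1.6,50,0],[0,0,0],0],
    [[1.6,50,0],[0,0,0],0],
    [[1.6,50,0],[0,0,0],0],
    [[1.6,50,0],[0,0,0],0],
    [[1.6,50,0],[0,0,0],0],
    [[1.6,45,0],[0,0,0],0],
    [[1.6,30,0],[0,0,0],0],
    [[1.6,14,0],[0,0,0],0]
  ]
}}

```text
clock: 11.05
eef_pos: [535.8, 215.7, 262.6]
tool_rot: [-3.141, -0.003, 3.067]
force: [0.0, -0.3, -0.7]
width: 23.5
gripper_force: 58.8
```

Call:
{"op": "move_arm", "data": {
  "plan": [
    [[0,0,0],[0,0,0],0],
    [[0,0,0],[0,0,0],0]
  ]
}}

```text
clock: 11.3
eef_pos: [537.2, 211.7, 263.9]
tool_rot: [-3.14, -0.001, 3.062]
force: [-0.3, -0.2, -0.1]
width: 23.5
gripper_force: 58.8
```

Run:
```python
from h import *
s=status.read_state(); print(s["eef_pos"],s["tool_rot"],s["clock"],s["force"],s["width"])
w=cams.get_image("wrist");np.savez("w3.npz",eef_pos=s["eef_pos"],tool_rot=s["tool_rot"])
a=cams.get_image("scene")
a=cv2.resize(a[90:250,340:500],(400,400)); w=w[60:300,200:440]
cv2.imwrite("pics/both3.png",np.hstack([a,cv2.resize(w,(400,400))]))
```

```text
[537.16407556 211.71344709 263.9225907 ] [-3.13983801e+00 -7.29684175e-04  3.06219341e+00] 11.3 [-0.27455307 -0.23391544 -0.0550967 ] 23.52513420848837
```

View pics/both3.png

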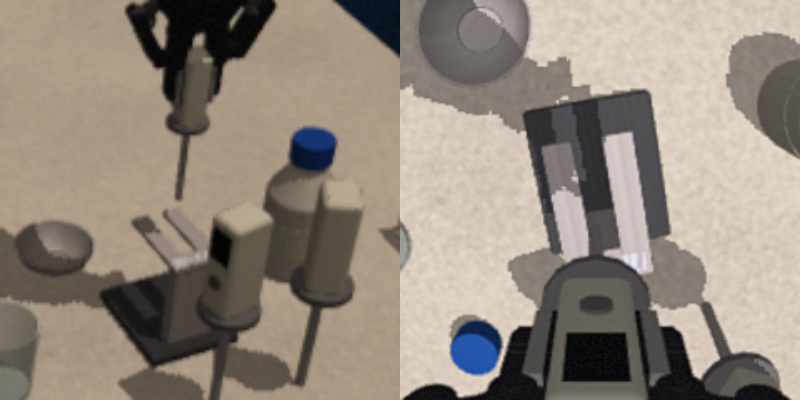

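The probe is still held upright: scene crop shows its tip at (179,198), and the fork slot is clear below. I'll check tip and slot alignment.

Run:
```python
from h import *
s=np.load("w3.npz");c=lambda x,y:(200+(x-400)*.6,60+y*.6);d=lambda x,y:(340+x*.4,90+y*.4)
for z in(152,154):print("tip",onz("scene",d(179,198),z))
print("collar bottom",onz("scene",d(187,131),239), onz("scene",d(187,124),245))
print("slot open end",[wonz(c(*q),s,110)for q in((573,143),(605,137),(543,148),(634,132))],[wonz(c(*q),s,110)for q in((588,250),(622,250))])
```

```text
tip [537.1 212.9 152. ]
tip [539.6 211.5 154. ]
collar bottom [550.6 205.6 239. ] [548.1 206.  245. ]
slot open end [array([500.6, 200.9, 110. ]), array([498.6, 219.7, 110. ]), array([502. , 183.2, 110. ]), array([496.9, 236.7, 110. ])] [array([567.5, 204. , 110. ]), array([569.2, 225. , 110. ])]
```

Call:
{"op": "move_arm", "data": {
  "plan": [
    [[0,1,-20],[0,0,0],0],
    [[0,0,-30],[0,0,0],0],
    [[0,0,-30],[0,0,0],0],
    [[0,0,-25],[0,0,0],0],
    [[0,0,-12],[0,0,0],0],
    [[0,0,-6],[0,0,0],0],
    [[0,0,-3],[0,0,0],0],
    [[0,0,0],[0,0,0],0],
    [[0,0,0],[0,0,0],0]
  ]
}}

```text
clock: 12.52
eef_pos: [537.5, 215.1, 138.9]
tool_rot: [3.141, 0.001, 3.065]
force: [-0.3, -0.7, -0.5]
width: 23.1
gripper_force: 58.8
```

Call:
{"op": "move_arm", "data": {
  "plan": [
    [[0,-1.7,0],[0,0,0],0],
    [[0,0,-2],[0,0,0],0],
    [[0,0,-1],[0,0,0],0],
    [[0,0,-1],[0,0,0],0],
    [[0,0,0],[0,0,0],0],
    [[0,0,0],[0,0,0],0]
  ]
}}

```text
clock: 13.28
eef_pos: [537.1, 213.2, 134.8]
tool_rot: [3.142, -0.0, 3.065]
force: [-1.7, -0.4, 6.2]
width: 23.4
gripper_force: 59.5
```

Contact at the same height as before, with 6 N upward, so the collar is seated. Releasing slowly and then retreating.

Call:
{"op": "move_arm", "data": {
  "plan": [
    [[0,0,0.5],[0,0,0],0.35],
    [[0,0,0],[0,0,0],0.4],
    [[0,0,0],[0,0,0],0.6],
    [[0,0,0],[0,0,0],1],
    [[0,0,0],[0,0,0],1],
    [[0,0,0],[0,0,0],1],
    [[0,0,0],[0,0,0],1],
    [[0,0,0],[0,0,0],1]
  ]
}}

```text
clock: 14.28
eef_pos: [537.1, 213.2, 134.8]
tool_rot: [3.142, -0.0, 3.065]
force: [-0.3, 0.1, -0.7]
width: 85.5
gripper_force: 0.0
```

Call:
{"op": "move_arm", "data": {
  "plan": [
    [[0,0,10],[0,0,0],1],
    [[0,0,25],[0,0,0],1],
    [[0,0,35],[0,0,0],1],
    [[0,0,40],[0,0,0],1],
    [[0,0,30],[0,0,0],1],
    [[-20,0,10],[0,0,0],1],
    [[-20,0,0],[0,0,0],1],
    [[0,0,0],[0,0,0],1],
    [[0,0,0],[0,0,0],1]
  ]
}}

```text
clock: 15.4
eef_pos: [497.9, 213.2, 285.3]
tool_rot: [3.141, 0.001, 3.064]
force: [0.2, 0.2, -0.6]
width: 85.6
gripper_force: 0.0
```

Run:
```python
from h import *
s=status.read_state(); print(s["eef_pos"],s["clock"],s["force"],s["width"])
w=cams.get_image("wrist");a=cams.get_image("scene")
a=a[100:300,220:500]; w=w[60:300,200:440]
cv2.imwrite("pics/both4.png",np.hstack([cv2.resize(a,(490,350)),cv2.resize(w,(310,350))]))
```

```text
[497.92983134 213.19880167 285.25261723] 15.4 [ 0.20690114  0.17727491 -0.59109246] 85.57320433938148
```

View pics/both4.png

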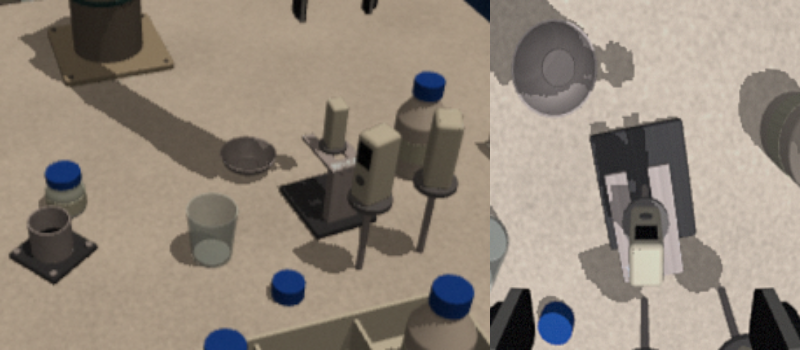

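The probe hangs upright on both prongs (handle at scene crop (337,125)), and the bystanders are where they were. Handing in.

```bash
python3 -c "
from cell import ctrl
print(ctrl.finish_job())"
```

```text
the job is handed in; nothing more can be done
None
```

I dipped the probe in the check cup, pressed the plate down an estimated 8 mm (about 3 N) for over a second, hung it back upright on the fork stand, and handed the job in at about 15.5 s; no verdict was shown.

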